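# Unhook the seam roller from its locking peg and stand it in its pocket

### The job

Take the green seam roller off its locking hook: hold the orange sprung keeper pressed down while you slide the roller's eye over it and off the end of the peg, so that the keeper springs back up. Then lower the roller gently, not dropping it, into the blue pocket, green end down and fully home, and let go of it, leaving the other things on the bench where they are.

Things in the scene. Friction and masses are not known exactly. Their poses are not given: they have to be found in the camera images.
- stand: Grey steel hook stand, bolted down. Origin on the bench under its 36 mm square post (215 mm tall), z up. A level steel peg, 16 mm wide, 14 mm tall, runs from the post along the stand's -x axis: top face at z = 215 mm, free end at x = -171 mm. Nothing but the keeper rises over the peg's top. Base plate 160 x 120 x 10 mm.
- peg_top (a point): Fixed point on the middle of the peg's top face, straight under the upper edge of the closed keeper's blocking end (stand x = -120 mm, z = 215 mm). The roller hangs on the post's side of it, 15 to 46 mm away at the start.
- keeper (a joint): Angle (rad) of the orange barb-like keeper, 45 mm long, 22 mm wide, hinged near the peg's free end, rising towards the post. 0 = closed: its end stands 11 mm over the peg's top and blocks the eye (which can rise only 4 mm); its ridge, 13 mm outward of the end, stands 12 mm. 0.38 = ridge flush with the peg's top, end 6 mm under it. Sprung: 3 N on the ridge starts it, 6 N holds it flush.
- keeper_end (a point): Upper edge of the keeper's blocking end, which faces the post; moves with the keeper. Pulling the eye against this end cannot open it. It must be pressed down from above: with the eye plate drawn up to it, a fingertip ahead of the plate, lowered to the peg's top, holds it down; then the eye itself does so while sliding over it.
- roller: Hand seam roller, 198 mm long, 0.25 to 0.5 kg, hanging upright on the peg, loose. Origin half-way along it, z up towards the eye, x along the peg. From the foot up: green roller 40 mm across, axis along y; steel fork 40 (x) by 62 mm (y), to 60 mm over the foot; wooden handle 30 mm thick; black eye plate 10 mm thick (x), 56 mm wide (y), opening 30 x 18 mm whose upper edge, 158 mm over the foot, rests on the peg.
- roller_tab (a point): Centre of the solid tab over the eye, to be gripped from above across its 10 mm thickness (x); 56 mm wide, 40 mm tall. It is 79 mm over the roller's origin, 20 mm over the peg's top while hanging, 20 mm under the tab's upper edge. The roller can be slid along the peg by it.
- pocket: Blue open-topped steel pocket, bolted down, outside 54 (x) x 78 (y) x 66 mm tall, walls and floor 4 mm. It takes the roller's fork with the roller's x and y along the pocket's (either way round), 3 mm to spare each side in x, 4 mm in y. Origin at the centre of its underside. Fully home, the roller's foot stands on the pocket floor, 4 mm over the bench.
- tin: Yellow-banded tin, 72 mm across, 100 mm tall, standing (bystander). Origin at the centre of its underside.
- scraper: Spatula 200 mm long lying on the bench (bystander). Origin under its middle.
- offcut: Chipboard offcut 70 x 120 x 19 mm lying on the bench (bystander). Origin at the centre of its underside.

How it is judged:
By the outcome, as a careful person would: the job done as asked, in the order asked, and still so for the second after the job is handed in, with the robot touching nothing.
It also fails if it takes over 48 s, if anything falls off the work surface, if the arm or the gripper's body presses on something with over 40 N, if the wrist force passes 120 N, or if a joint passes its speed limit or range.

### The arm

A 6-joint arm with a two-finger parallel gripper is mounted at the origin on the work surface. World frame = base frame: x ahead of the robot, y to its left, z up, the work surface at z = 0. Lengths are in mm, angles in rad, forces in N, time in s.
With the tool pointing down it reaches from about 350 to 875 mm from the base axis. Payload 15.5 kg.
Tool frame: the origin (TCP) lies at the very end of the fingers, on their centre line; the grasp point (between the pads) lies 19 mm behind it; z points along the fingers, y is the line along which they close (so a half turn about z gives the same grasp; the last joint's range is limited). The gripper opens to 85 mm and grips with 20 to 120 N. Pads are 22 mm wide; open, the fingers measure 114 mm over their backs; the gripper's body (76 mm by 85 mm) begins 54 mm behind the grasp point. The pads swing forward as they close: fully open they stand 13 mm farther back than shut.
Start: joints at [1.198, 0.494, 1.345, -0, 1.302, -0.096], TCP at [171.396, 601.041, 231.277] pointing down, gripper open.
Joint ranges: [-2.91, 2.91], [-0.82, 2.16], [0.22, 2.67], [-1.22, 4.37], [0.12, 2.79], [-3.08, 3.08]. Speed limits (rad/s): [1.89, 1.89, 2.57, 3.01, 3.01, 3.01].

### API

Orientations are given as [roll, pitch, yaw] about the fixed x, y, z axes, in that order (R = Rz(yaw) Ry(pitch) Rx(roll)).
In Python, from rig import sensors, optics, r gives the robot as it stands.
- The arm moves only by the tool step_arm, never from a script. Its argument "deltas" is a list of rows, each an object of numbers: "wx", "wy", "wz": the turn, a rotation vector about the world's x, y, z in degrees; "tx", "ty", "tz": the shift along the world's x, y, z in mm; "grip": the closure, from 0 (fully open) to 1 (shut). In form: [{"wx": .., "wy": .., "wz": .., "tx": .., "ty": .., "tz": .., "grip": ..}, ...]. A call has exactly 5 rows; each row shifts and turns the commanded pose from where the row before left it; what a row does not reach is not made up. A row lasts 1/8 s, in which the tool goes at most 62.5 mm and 10.7 degrees, less where a joint would pass 70% of its speed; a pose out of reach is approached as far as the arm can. A call with a gripper value outside its range is refused whole. The fingers move at their own pace and stop on an object; the grip force is fixed at half the most. Time passes only in rows, so rows that do not move let the fingers close, or fill a call up. It gives the time, the measured TCP pose, the force and the opening at its end, in the units of the state.
- sensors.observe(): the state, without advancing time (a new reading comes with each control period).
- optics.grab_frame(name): name is "scene" or "side" or "wrist"; returns the picture (400x640x3 uint8, red, green, blue); there is no depth.
- optics.get_calibration(name): a dict with "fx", "fy", "cx", "cy" (pixels), "k1" (the pictures are not rectified: a ray, as slopes to the right and down, at radius r is drawn at 1 + k1 r^2 times it, then the intrinsics apply), "extrinsics" (4x4, takes a point from camera to world coordinates); the wrist camera has in their place "tool_from_camera" (4x4, takes a point from camera to tool coordinates, whose origin is the TCP and whose axes are the flange's). Camera axes: x right, y up, looking along -z (the intrinsics and any distortion apply to the point x, -y, -z); pixel columns grow to the right and rows downward; lengths in mm; the calibration is good to about 2 mm. A picture is of the moment at which its call begins: read the wrist's pose just before it. get_calibration takes no time and is no camera call.
- r.job_done(): hands the job in, once; it reports no verdict.
The state is a dict: "time": time; "joint_positions": joint angles; "dq": joint speeds; "effort": joint torques, N m; "eef_pos": TCP position; "tcp_rot": TCP orientation; "wrist_force": force on the tool from outside, world axes, zero at the start; "torque": the same for the moment, N m; "gripper_width": opening from 0.0 (shut) to 1.0 (fully open).
Only numpy, scipy, OpenCV 4.12 (cv2) and the standard library are available. Lean on these libraries where they do the work, as an engineer would, in place of code of your own. Each camera call takes 0.05 s, during which the arm holds its last target. There are 200 camera calls.

## Working session

There is one attempt and no reset: what is moved stays moved. The work goes in short steps, Python scripts to look and compute and a tool call to move; the robot and the scene stay as the last step left them, time stands still between calls to the robot, and variables do not carry over. Pictures are saved under pics/ and viewed, on a budget of 10 in all, crops included, one or two more only if the job needs it, and the job is handed in when it is done.

Besides the shell and the picture viewer there is one more tool, called after "Request:" as name(argument=value, ...) on one line, values as JSON. step_arm: Moves the arm, as the interface text tells. Its arguments: {"type":"object","properties":{"deltas":{"type":"array","items":{"type":"object","properties":{"wx":{"type":"number"},"wy":{"type":"number"},"wz":{"type":"number"},"tx":{"type":"number"},"ty":{"type":"number"},"tz":{"type":"number"},"grip":{"type":"number"}}}}},"required":["deltas"]}

```bash
mkdir -p pics; ls; python3 - <<'E'
from rig import sensors, optics, r
import cv2,numpy as np
a=optics.grab_frame("scene");b=optics.grab_frame("side")
cv2.imwrite("pics/scene.png",a[:,:,::-1]);cv2.imwrite("pics/side.png",b[:,:,::-1])
np.set_printoptions(precision=3,suppress=True)
for n in("scene","side","wrist"):print(n,optics.get_calibration(n))
print(sensors.observe())
E
```

```text
pics
scene {'fx': 488.51585463102884, 'fy': 488.51585463102884, 'cx': 327.151125596187, 'cy': 196.91235564260262, 'k1': -0.11847708328626157, 'extrinsics': array([[   0.827,   -0.306,    0.472, 1126.75 ],
       [   0.563,    0.442,   -0.699, -806.622],
       [   0.005,    0.843,    0.538,  790.546],
       [   0.   ,    0.   ,    0.   ,    1.   ]])}
side {'fx': 369.5613527973509, 'fy': 369.5613527973509, 'cx': 318.1373448348078, 'cy': 193.60224152952603, 'k1': -0.02492687151710547, 'extrinsics': array([[ -0.982,   0.101,  -0.161, 415.35 ],
       [ -0.189,  -0.609,   0.771, 766.598],
       [ -0.02 ,   0.787,   0.617, 760.258],
       [  0.   ,   0.   ,   0.   ,   1.   ]])}
wrist {'fx': 283.9791632313846, 'fy': 283.9791632313846, 'cx': 316.718277419896, 'cy': 201.7594755684076, 'k1': -0.0005801844988348147, 'tool_from_camera': array([[   0.   ,    0.946,    0.324,   83.281],
       [   1.   ,   -0.   ,   -0.   ,    0.037],
       [  -0.   ,    0.324,   -0.946, -142.199],
       [   0.   ,    0.   ,    0.   ,    1.   ]])}
{'time': 0.1, 'joint_positions': array([ 1.197,  0.494,  1.346,  0.   ,  1.303, -0.095]), 'dq': array([-0.001, -0.002, -0.001, -0.   , -0.   ,  0.   ]), 'effort': array([  0.001, -88.358, -38.456,   0.   ,   0.005,   0.   ]), 'eef_pos': array([171.274, 600.718, 230.736]), 'tcp_rot': array([-3.14 , -0.   ,  2.864]), 'wrist_force': array([0.073, 0.699, 0.274]), 'torque': array([ 0.001, -0.04 ,  0.023]), 'gripper_width': 1.0017179817656612}
```

View pics/scene.png

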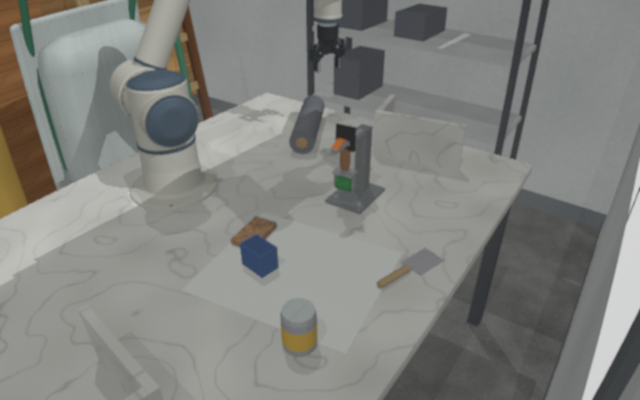

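View pics/side.png

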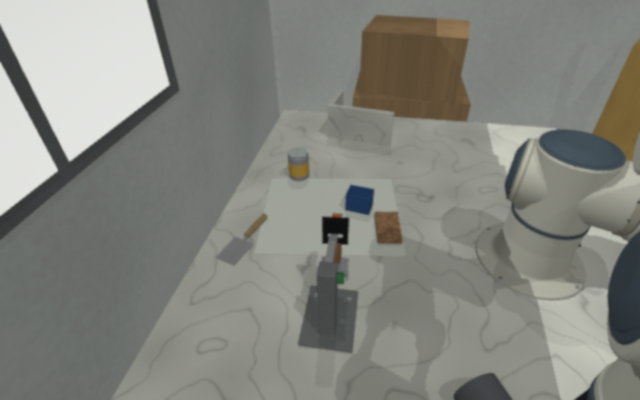

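The scene picture shows the stand post top near (363,128) with its base at (357,195), the roller left of the post, and the pocket at (259,255). The side picture shows the post top at (328,265), the eye plate at (335,230) and the pocket at (360,200). I'll enlarge both for accurate pixel positions.

```bash
cat > h.py <<'E'
from rig import sensors, optics, r
import cv2,numpy as np
from scipy.spatial.transform import Rotation as Ro
np.set_printoptions(precision=1,suppress=True)
def cam(n):
    c=optics.get_calibration(n)
    if n=="wrist":
        s=sensors.observe();T=np.eye(4);T[:3,:3]=Ro.from_euler('xyz',s['tcp_rot']).as_matrix();T[:3,3]=s['eef_pos']
        c['extrinsics']=T@c['tool_from_camera']
    return c
def proj(c,P):
    p=(np.atleast_2d(P)-c['extrinsics'][:3,3])@c['extrinsics'][:3,:3]
    s=np.c_[p[:,0]/-p[:,2],p[:,1]/p[:,2]];s=s*(1+c['k1']*(s**2).sum(1,keepdims=True))
    return s*[c['fx'],c['fy']]+[c['cx'],c['cy']]
def onz(c,uv,z):
    d=(np.array(uv,float)-[c['cx'],c['cy']])/[c['fx'],c['fy']];s=d.copy()
    for _ in range(20): s=d/(1+c['k1']*(s@s))
    v=c['extrinsics'][:3,:3]@[s[0],-s[1],-1];o=c['extrinsics'][:3,3]
    return o+v*(z-o[2])/v[2]
def tri(c1,u1,c2,u2):
    from scipy.optimize import least_squares
    f=lambda P:np.r_[proj(c1,P)[0]-u1,proj(c2,P)[0]-u2]
    q=least_squares(f,[500,200,100]);return q.x,np.abs(q.fun).max()
E
python3 - <<'E'
import cv2,numpy as np
a=cv2.imread("pics/scene.png");b=cv2.imread("pics/side.png")
def z(i,x,y,w,h,k):return cv2.resize(i[y:y+h,x:x+w],None,fx=k,fy=k,interpolation=cv2.INTER_CUBIC)
o=np.zeros((600,800,3),np.uint8)
o[:400,:400]=z(a,320,115,80,80,5)      # scene hook
o[:400,400:]=z(b,295,205,80,80,5)      # side hook
o[400:,:250]=z(a,230,230,50,40,5)      # scene pocket
o[400:,260:510]=z(b,335,180,50,40,5)
o[400:,520:800]=z(b,290,280,80,57,3.5)[:200,:280]
cv2.imwrite("pics/c1.png",o)
E
```

```text
(no output)
```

View pics/c1.png

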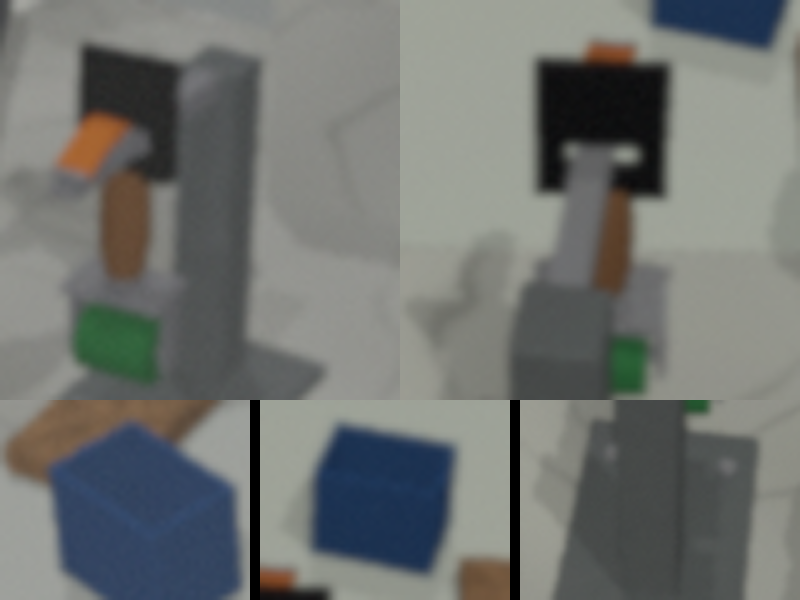

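```bash
python3 - <<'E'
from h import *
S,D=cam("scene"),cam("side")
sc=lambda x,y:(320+x/5-.4,115+y/5-.4)
sd=lambda x,y:(295+(x-400)/5-.4,205+y/5-.4)
P=np.array([onz(S,(230+x/5-.4,230+(y-400)/5-.4),66) for x,y in[(53,467),(132,422),(233,487),(152,535)]])
print("rim scene",P[:,:2],P.mean(0),np.diff(P,axis=0)[:,:2],np.linalg.norm(np.diff(P,axis=0),axis=1))
P=np.array([onz(D,(335+(x-260)/5-.4,180+(y-400)/5-.4),66) for x,y in[(340,424),(455,448),(440,492),(320,470)]])
print("rim side",P[:,:2],P.mean(0),np.linalg.norm(np.diff(P,axis=0),axis=1))
# tab top 255, lower edge of plate?
A=onz(D,sd(537,60),255);B=onz(D,sd(670,65),255);print("tab top side",A,B,(A+B)/2,np.linalg.norm(A-B),np.degrees(np.arctan2(*(B-A)[1::-1])))
print("scene tab corner",onz(S,sc(82,45),255),onz(S,sc(180,65),255))
print("post top side far corners",onz(D,sd(524,285),215),onz(D,sd(613,293),215),"near",onz(D,sd(512,345),215),onz(D,sd(615,352),215))
print("post top scene",[onz(S,sc(*p),215)[:2] for p in[(205,48),(262,60),(235,83),(182,72)]])
print("base far corners",[onz(D,(290+(x-520)/3.5,280+(y-400)/3.5),10)[:2] for x,y in[(592,420),(757,438)]])
print("keeper orange scene z227", [onz(S,sc(*p),227)[:2] for p in[(92,115),(132,122)]])
E
```

```text
rim scene [[ 434.8 -155.3]
 [ 442.2 -106.1]
 [ 515.8 -117.6]
 [ 507.6 -166.9]] [ 475.1 -136.5   66. ] [[  7.4  49.2]
 [ 73.6 -11.5]
 [ -8.2 -49.3]] [49.8 74.5 50. ]
rim side [[ 505.1 -163.9]
 [ 432.3 -150.8]
 [ 437.9 -106. ]
 [ 511.4 -115.4]] [ 471.7 -134.    66. ] [73.9 45.2 74. ]
tab top side [525.1 208.9 255. ] [470.9 202.9 255. ] [498.  205.9 255. ] 54.49002926929881 -173.64349753660915
scene tab corner [471.  204.2 255. ] [527.4 212.4 255. ]
post top side far corners [515.  294.6 215. ] [480.4 292.7 215. ] near [513.9 324.5 215. ] [475.4 321.1 215. ]
post top scene [array([482.1, 316.8]), array([517.2, 321.3]), array([520.3, 285.5]), array([488.5, 281. ])]
base far corners [array([559.4, 198.9]), array([441.8, 194.1])]
keeper orange scene z227 [array([491. , 184.1]), array([513. , 189.1])]
```

Request:
step_arm(deltas=[{"tx": 20,"ty": -30,"tz": 40,"wz": 4,"grip": 0.3},{"tx": 35,"ty": -42,"tz": 40,"wz": 4,"grip": 0.3},{"tx": 35,"ty": -42,"tz": 20,"wz": 4,"grip": 0.3},{"tx": 35,"ty": -42,"wz": 4,"grip": 0.3},{"tx": 35,"ty": -42,"wz": 4,"grip": 0.3}])

```text
invalid input at $.deltas[0]: expected keys wx, wy, wz, tx, ty, tz, grip
```

Request:
step_arm(deltas=[{"tx": 35,"ty": -42,"grip": 0.3},{"tx": 35,"ty": -42,"grip": 0.3},{"tx": 35,"ty": -42,"grip": 0.3},{"tx": 35,"ty": -42,"grip": 0.3},{"tx": 29,"ty": -30,"grip": 0.3}])

```text
invalid input at $.deltas[0]: expected keys wx, wy, wz, tx, ty, tz, grip
```

```bash
python3 - <<'E'
from h import *
s=sensors.observe();print(s['time'],s['eef_pos'],np.degrees(s['tcp_rot']),s['gripper_width'],s['joint_positions'],s['dq'])
a=optics.grab_frame("wrist")[:,:,::-1];cv2.imwrite("pics/w1.png",a)
E
```

```text
0.1 [171.3 600.7 230.7] [-179.9   -0.   164.1] 1.0017179817656612 [ 1.2  0.5  1.3  0.   1.3 -0.1] [-0. -0. -0. -0. -0.  0.]
```

View pics/w1.png

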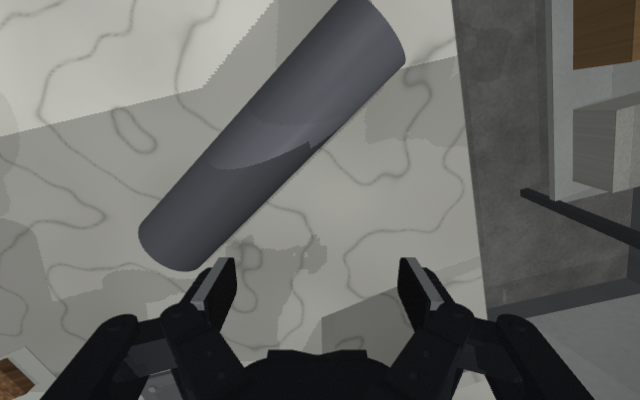

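The arm didn't move: every key is required. This picture only shows the gripper over the grey cylinder.

Request:
step_arm(deltas=[{"tx": 20,"ty": -30,"tz": 40,"wx": 0,"wy": 0,"wz": 4,"grip": 0.3},{"tx": 35,"ty": -42,"tz": 40,"wx": 0,"wy": 0,"wz": 4,"grip": 0.3},{"tx": 35,"ty": -42,"tz": 20,"wx": 0,"wy": 0,"wz": 4,"grip": 0.3},{"tx": 35,"ty": -42,"tz": 0,"wx": 0,"wy": 0,"wz": 4,"grip": 0.3},{"tx": 35,"ty": -42,"tz": 0,"wx": 0,"wy": 0,"wz": 4,"grip": 0.3}])

```text
time: 0.78
eef_pos: [329.5, 404.9, 328.4]
tcp_rot: [3.141, 0.0, -3.068]
wrist_force: [0.8, 0.6, -0.0]
gripper_width: 0.698
```

Request:
step_arm(deltas=[{"tx": 35,"ty": -42,"tz": 0,"wx": 0,"wy": 0,"wz": 0,"grip": 0.3},{"tx": 35,"ty": -42,"tz": 0,"wx": 0,"wy": 0,"wz": 0,"grip": 0.3},{"tx": 35,"ty": -42,"tz": 0,"wx": 0,"wy": 0,"wz": 0,"grip": 0.3},{"tx": 35,"ty": -42,"tz": 0,"wx": 0,"wy": 0,"wz": 0,"grip": 0.3},{"tx": 29,"ty": -30,"tz": 0,"wx": 0,"wy": 0,"wz": 0,"grip": 0.3}])

```text
time: 1.4
eef_pos: [498.7, 206.3, 328.1]
tcp_rot: [-3.141, -0.0, -3.071]
wrist_force: [-0.2, -0.2, 0.4]
gripper_width: 0.702
```

```bash
python3 - <<'E'
from h import *
s=sensors.observe();print(s['time'],s['eef_pos'],np.degrees(s['tcp_rot']),s['gripper_width'],s['joint_positions'],s['dq'])
a=optics.grab_frame("wrist")[:,:,::-1];cv2.imwrite("pics/w2.png",a)
E
```

```text
1.4 [498.7 206.3 328.1] [-180.   -0. -176.] 0.701589773732912 [ 0.3  0.3  1.4 -0.   1.4 -1.4] [-0.6  0.2 -0.3  0.   0.1 -0.6]
```

View pics/w2.png

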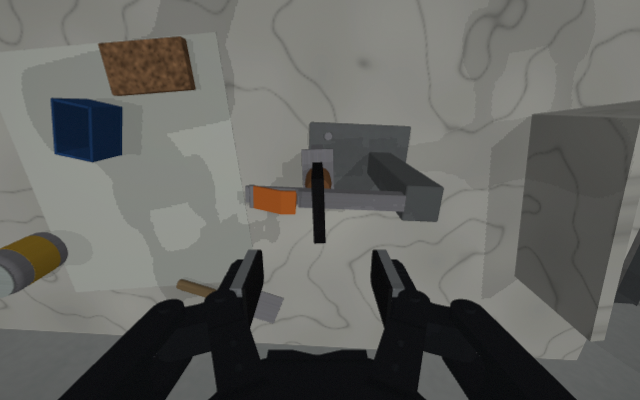

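Picture w2 (the fifth I've viewed) shows the peg from about (435,203) to its free end at (247,195), the orange keeper at cols 252-298, the eye plate at cols 313-325 and rows 163-243, and the pocket rim around (73,128). I'll segment these numerically.

```bash
python3 - <<'E'
from h import *
c=cam("wrist")
a=cv2.imread("pics/w2.png").astype(int);b,g,rr=a[...,0],a[...,1],a[...,2]
o=((rr>170)&(b<90)).astype(np.uint8)
ys,xs=np.nonzero(o);k=xs>240;ys,xs=ys[k],xs[k]
for col in range(xs.min(),xs.max()+1,4):
    q=ys[xs==col];print("or",col,q.min(),q.max(),end='; ')
d=((a.max(2)<60)).astype(np.uint8)[150:246,300:340]
ys,xs=np.nonzero(d);ys+=150;xs+=300
print()
for row in (164,166,175,190,205,220,235,241,242,243):
    q=xs[ys==row]
    if len(q):print("pl",row,q.min(),q.max(),a[row,q].max(1),end='; ')
print()
for col in (255,306,330,345,360,375,390,400):
    print(col,a[180:220,col].sum(1)//3)
print("tabtop z255:",[onz(c,p,255)[:2] for p in[(318.5,163),(319.5,243)]])
print("proj tab center top",proj(c,[[498,206,255],[471,203,255],[525,209,255]]))
E
```

```text
Traceback (most recent call last):
ValueError: zero-size array to reduction operation minimum which has no identity
```

```bash
python3 - <<'E'
from h import *
s=sensors.observe();print(s['time'],s['eef_pos'],s['dq'])
T=np.eye(4);T[:3,:3]=Ro.from_euler('xyz',[-180,0,-176],degrees=True).as_matrix();T[:3,3]=[498.7,206.3,328.1]
c=optics.get_calibration("wrist");c['extrinsics']=T@c['tool_from_camera']
a=cv2.imread("pics/w2.png").astype(int);b,g,rr=a[...,0],a[...,1],a[...,2]
o=(rr>g+60)&(rr>b+90);o[:,:240]=0;o[:,302:]=0;o[:180]=0;o[220:]=0
for col in range(246,302,4):
    q=np.nonzero(o[:,col])[0]
    if len(q):print("or",col,q.min(),q.max(),end='; ')
print()
for row in (163,166,175,190,205,220,235,241,243):
    q=300+np.nonzero(a[row,300:340].max(1)<70)[0]
    if len(q):print("pl",row,q.min(),q.max(),end='; ')
print()
for col in (306,340,365,390): print(col,a[180:220,col].sum(1)//3)
print("tabtop z255:",[onz(c,p,255)[:2] for p in[(318.5,163),(319.5,243)]])
print("proj tab top",proj(c,[[498,206,255],[471,203,255],[525,209,255]]))
E
```

```text
1.45 [501.6 203.7 327.9] [ 0.1 -0.   0.   0.  -0.   0.1]
or 254 187 207; or 258 187 208; or 262 188 209; or 266 189 210; or 270 190 210; or 274 190 211; or 278 191 212; or 282 192 213; or 286 192 213; or 290 192 213; or 294 192 213; 
pl 163 312 321; pl 166 312 322; pl 175 306 329; pl 190 300 339; pl 205 312 324; pl 220 313 324; pl 235 314 324; pl 241 314 325; pl 243 315 315; 
306 [ 41  41  40  39  39  39  39  50  61  63  63  68  82  85  85  86  88  86
  87  88  85  86  87  88  87  86  88  97 131 140 140 140 140 141 142 141
 142 142 142 142]
340 [ 69  68  68  67  66  66  67  67  67  66  66  66  66  85  90  90  91  92
  93  91  92  92  92  91  92  92  92  93  94 119 127 127 140 144 145 145
 143 144 144 143]
365 [ 67  66  66  67  67  67  68  67  67  68  67  67  66  66  85  91  92  92
  92  93  93  93  92  92  92  93  97  98 100 101 133 142 142 140 134 126
 128 134 137 139]
390 [ 43  43  42  40  42  41  42  41  41  42  41  61  67  67  66  85  91  92
  92  94  94  93  93  93  94  94  93  93  93  94  94 126 135 135 136 134
 130 126 125 129]
tabtop z255: [array([457.7, 204.9]), array([525.6, 210.7])]
proj tab top [[316.3 212.1]
 [314.8 179.6]
 [317.6 242.2]]
```

```bash
python3 - <<'E'
from h import *
T=np.eye(4);T[:3,:3]=Ro.from_euler('xyz',[-180,0,-176],degrees=True).as_matrix();T[:3,3]=[498.7,206.3,328.1]
c=optics.get_calibration("wrist");c['extrinsics']=T@c['tool_from_camera']
for p in[(340,193),(365,194),(390,195),(340,208.8),(365,209.7),(390,210.8)]:print("peg",p,onz(c,p,215)[:2])
A=onz(c,(340,200.9),215);B=onz(c,(390,202.9),215);print(A,B,np.degrees(np.arctan2(*(B-A)[:2])))
for p in[(298,192.5),(298,213.5),(298,203)]:print("keeper end z226",onz(c,p,226)[:2])
for p in[(253,187),(253,207)]:print("keeper hinge z~214",onz(c,p,213)[:2])
for p in[(247,187),(247,203)]:print("peg end 210",onz(c,p,212)[:2])
for p in[(314,225),(325,225),(312,205),(324.5,205)]:print("plate z255",onz(c,p,255)[:2])
# pocket rim approx
for p in[(51,98),(122,106),(122,155),(93,160),(55,155),(93,102)]:print("pk",onz(c,p,66)[:2])
E
```

```text
peg (340, 193) [492.5 227.9]
peg (365, 194) [491.9 251.5]
peg (390, 195) [491.2 275.1]
peg (340, 208.8) [508.3 229.5]
peg (365, 209.7) [507.5 253.5]
peg (390, 210.8) [507.  277.6]
[500.3 228.7 215. ] [499.  276.3 215. ] -1.6121113168294985
keeper end z226 [491.4 189. ]
keeper end z226 [511.6 190. ]
keeper end z226 [501.4 189.5]
keeper hinge z~214 [493.  145.9]
keeper hinge z~214 [513.1 145.9]
peg end 210 [493.7 140. ]
peg end 210 [509.8 139.9]
plate z255 [509.5 204.9]
plate z255 [508.8 214. ]
plate z255 [492.1 202.1]
plate z255 [491.4 212.2]
pk [ 432.2 -154.8]
pk [435.8 -61.5]
pk [502.8 -71.4]
pk [ 513. -114.]
pk [ 509.5 -166.8]
pk [433.4 -99.6]
```

Request:
step_arm(deltas=[{"tx": -2,"ty": 4,"tz": -20,"wx": 0,"wy": 0,"wz": -2,"grip": 0.3},{"tx": 0,"ty": 0,"tz": -26,"wx": 0,"wy": 0,"wz": 0,"grip": 0.3},{"tx": 0,"ty": 0,"tz": -26,"wx": 0,"wy": 0,"wz": 0,"grip": 0.4},{"tx": 0,"ty": 0,"tz": -17,"wx": 0,"wy": 0,"wz": 0,"grip": 0.5},{"tx": 0,"ty": 0,"tz": -8,"wx": 0,"wy": 0,"wz": 0,"grip": 0.6}])

```text
time: 2.08
eef_pos: [495.2, 212.2, 230.2]
tcp_rot: [-3.141, -0.001, -3.105]
wrist_force: [0.2, 0.3, 0.2]
gripper_width: 0.401
```

Request:
step_arm(deltas=[{"tx": 0,"ty": 0,"tz": 0,"wx": 0,"wy": 0,"wz": 0,"grip": 0.75},{"tx": 0,"ty": 0,"tz": 0,"wx": 0,"wy": 0,"wz": 0,"grip": 0.85},{"tx": 0,"ty": 0,"tz": 0,"wx": 0,"wy": 0,"wz": 0,"grip": 0.95},{"tx": 0,"ty": 0,"tz": 0,"wx": 0,"wy": 0,"wz": 0,"grip": 1},{"tx": 0,"ty": 0,"tz": 0,"wx": 0,"wy": 0,"wz": 0,"grip": 1}])

```text
time: 2.7
eef_pos: [496.1, 212.4, 231.8]
tcp_rot: [3.141, 0.001, -3.105]
wrist_force: [-0.4, -0.7, 5.9]
gripper_width: 0.097
```

Request:
step_arm(deltas=[{"tx": 0,"ty": -2,"tz": 0,"wx": 0,"wy": 0,"wz": 0,"grip": 1},{"tx": 0,"ty": -2,"tz": 0,"wx": 0,"wy": 0,"wz": 0,"grip": 1},{"tx": 0,"ty": -1,"tz": 0,"wx": 0,"wy": 0,"wz": 0,"grip": 1},{"tx": 0,"ty": -1,"tz": 0,"wx": 0,"wy": 0,"wz": 0,"grip": 1},{"tx": 0,"ty": 0,"tz": 0,"wx": 0,"wy": 0,"wz": 0,"grip": 1}])

```text
time: 3.32
eef_pos: [496.2, 206.9, 231.8]
tcp_rot: [3.14, 0.002, -3.105]
wrist_force: [-0.2, 4.3, 6.8]
gripper_width: 0.108
```

Request:
step_arm(deltas=[{"tx": 1,"ty": -2,"tz": 0.5,"wx": 0,"wy": 0,"wz": 0,"grip": 1},{"tx": 1,"ty": -2,"tz": 0.5,"wx": 0,"wy": 0,"wz": 0,"grip": 1},{"tx": 1,"ty": -2,"tz": 0,"wx": 0,"wy": 0,"wz": 0,"grip": 1},{"tx": 0,"ty": -1,"tz": 0,"wx": 0,"wy": 0,"wz": 0,"grip": 1},{"tx": 0,"ty": 0,"tz": 0,"wx": 0,"wy": 0,"wz": 0,"grip": 1}])

```text
time: 3.95
eef_pos: [498.6, 199.1, 232.0]
tcp_rot: [-3.141, -0.0, -3.105]
wrist_force: [0.6, -0.1, -3.8]
gripper_width: 0.1
```

Request:
step_arm(deltas=[{"tx": 0,"ty": -1,"tz": 0,"wx": 0,"wy": 0,"wz": 0,"grip": 1},{"tx": 0,"ty": -1,"tz": 0,"wx": 0,"wy": 0,"wz": 0,"grip": 1},{"tx": 0,"ty": 0,"tz": 0,"wx": 0,"wy": 0,"wz": 0,"grip": 1},{"tx": 0,"ty": 0,"tz": 0,"wx": 0,"wy": 0,"wz": 0,"grip": 1},{"tx": 0,"ty": 0,"tz": 0,"wx": 0,"wy": 0,"wz": 0,"grip": 1}])

```text
time: 4.58
eef_pos: [498.7, 197.3, 232.2]
tcp_rot: [3.142, 0.0, -3.105]
wrist_force: [-0.2, -0.4, -4.5]
gripper_width: 0.104
```

Request:
step_arm(deltas=[{"tx": 0,"ty": -1,"tz": 0,"wx": 0,"wy": 0,"wz": 0,"grip": 1},{"tx": 0,"ty": 0,"tz": 0,"wx": 0,"wy": 0,"wz": 0,"grip": 1},{"tx": 0,"ty": 0,"tz": 0,"wx": 0,"wy": 0,"wz": 0,"grip": 1},{"tx": 0,"ty": 0,"tz": 0,"wx": 0,"wy": 0,"wz": 0,"grip": 1},{"tx": 0,"ty": 0,"tz": 0,"wx": 0,"wy": 0,"wz": 0,"grip": 1}])

```text
time: 5.2
eef_pos: [498.7, 196.3, 232.2]
tcp_rot: [-3.142, -0.0, -3.105]
wrist_force: [-0.5, -0.2, -4.4]
gripper_width: 0.101
```

```bash
python3 - <<'E'
from h import *
s=sensors.observe();print(s['eef_pos'],s['wrist_force'])
a=optics.grab_frame("scene")[:,:,::-1];b=optics.grab_frame("wrist")[:,:,::-1];d=optics.grab_frame("side")[:,:,::-1]
def z(i,x,y,w,h,k):return cv2.resize(i[y:y+h,x:x+w],None,fx=k,fy=k,interpolation=cv2.INTER_CUBIC)
o=np.zeros((600,800,3),np.uint8)
o[:400,:400]=z(a,310,95,80,80,5)
o[:400,400:]=z(b,240,160,160,160,2.5)
o[400:,:350]=z(d,290,190,70,40,5)
cv2.imwrite("pics/c2.png",o)
E
```

```text
[498.7 196.3 232.2] [-0.5 -0.2 -4.4]
```

View pics/c2.png

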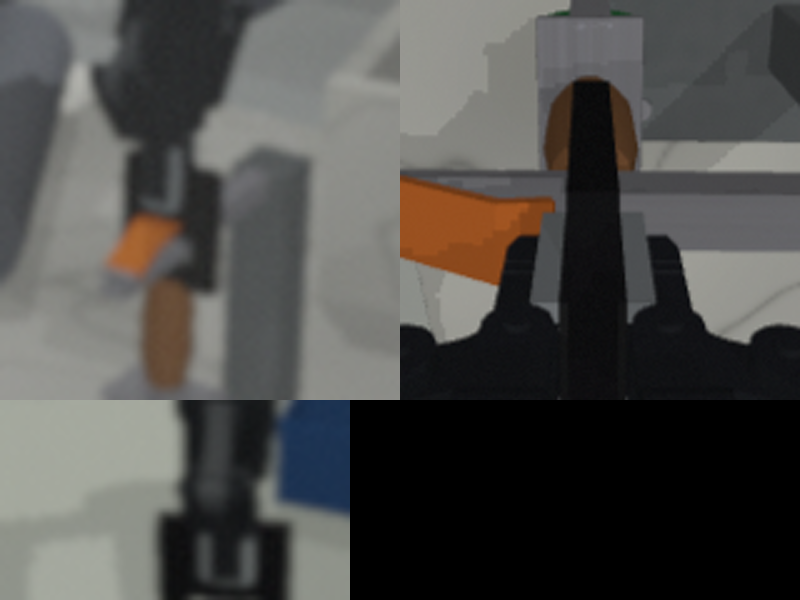

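The picture shows the plate, held by the fingers, about 2-3 mm short of the keeper's end (keeper end col 553, plate face col 566). The outer finger is above the keeper.

Request:
step_arm(deltas=[{"tx": 0,"ty": -1,"tz": 0,"wx": 0,"wy": 0,"wz": 0,"grip": 1},{"tx": 0,"ty": -0.5,"tz": 0,"wx": 0,"wy": 0,"wz": 0,"grip": 1},{"tx": 0,"ty": 0,"tz": 0,"wx": 0,"wy": 0,"wz": 0,"grip": 1},{"tx": 0,"ty": 0,"tz": 0,"wx": 0,"wy": 0,"wz": 0,"grip": 1},{"tx": 0,"ty": 0,"tz": 0,"wx": 0,"wy": 0,"wz": 0,"grip": 1}])

```text
time: 5.98
eef_pos: [498.7, 194.8, 232.2]
tcp_rot: [3.142, -0.0, -3.105]
wrist_force: [-0.2, 0.1, -4.0]
gripper_width: 0.101
```

Request:
step_arm(deltas=[{"tx": 0,"ty": -0.5,"tz": 0,"wx": 0,"wy": 0,"wz": 0,"grip": 1},{"tx": 0,"ty": -0.5,"tz": 0,"wx": 0,"wy": 0,"wz": 0,"grip": 1},{"tx": 0,"ty": 0,"tz": 0,"wx": 0,"wy": 0,"wz": 0,"grip": 1},{"tx": 0,"ty": 0,"tz": 0,"wx": 0,"wy": 0,"wz": 0,"grip": 1},{"tx": 0,"ty": 0,"tz": 0,"wx": 0,"wy": 0,"wz": 0,"grip": 1}])

```text
time: 6.6
eef_pos: [498.7, 193.8, 232.2]
tcp_rot: [3.142, -0.0, -3.105]
wrist_force: [-0.0, 0.7, -4.1]
gripper_width: 0.103
```

Request:
step_arm(deltas=[{"tx": 0,"ty": -0.5,"tz": 0,"wx": 0,"wy": 0,"wz": 0,"grip": 1},{"tx": 0,"ty": -0.5,"tz": 0,"wx": 0,"wy": 0,"wz": 0,"grip": 1},{"tx": 0,"ty": 0,"tz": 0,"wx": 0,"wy": 0,"wz": 0,"grip": 1},{"tx": 0,"ty": 0,"tz": 0,"wx": 0,"wy": 0,"wz": 0,"grip": 1},{"tx": 0,"ty": 0,"tz": 0,"wx": 0,"wy": 0,"wz": 0,"grip": 1}])

```text
time: 7.22
eef_pos: [498.7, 192.8, 232.2]
tcp_rot: [3.142, -0.0, -3.105]
wrist_force: [-0.1, -0.4, -4.4]
gripper_width: 0.106
```

Request:
step_arm(deltas=[{"tx": 0,"ty": -0.5,"tz": 0,"wx": 0,"wy": 0,"wz": 0,"grip": 1},{"tx": 0,"ty": -0.5,"tz": 0,"wx": 0,"wy": 0,"wz": 0,"grip": 1},{"tx": 0,"ty": -0.5,"tz": 0,"wx": 0,"wy": 0,"wz": 0,"grip": 1},{"tx": 0,"ty": 0,"tz": 0,"wx": 0,"wy": 0,"wz": 0,"grip": 1},{"tx": 0,"ty": 0,"tz": 0,"wx": 0,"wy": 0,"wz": 0,"grip": 1}])

```text
time: 7.85
eef_pos: [498.7, 191.9, 232.2]
tcp_rot: [3.14, 0.0, -3.105]
wrist_force: [0.1, 6.7, -5.6]
gripper_width: 0.101
```

Request:
step_arm(deltas=[{"tx": 0,"ty": 0.5,"tz": 0,"wx": 0,"wy": 0,"wz": 0,"grip": 0.85},{"tx": 0,"ty": 0,"tz": 0,"wx": 0,"wy": 0,"wz": 0,"grip": 0.75},{"tx": 1,"ty": -1,"tz": 0,"wx": 0,"wy": 0,"wz": 0,"grip": 0.75},{"tx": 0,"ty": -1,"tz": -3,"wx": 0,"wy": 0,"wz": 0,"grip": 0.75},{"tx": 0,"ty": 0,"tz": -3,"wx": 0,"wy": 0,"wz": 0,"grip": 0.75}])

```text
time: 8.48
eef_pos: [499.8, 189.8, 226.1]
tcp_rot: [3.141, 0.0, -3.105]
wrist_force: [-1.9, 4.5, 9.0]
gripper_width: 0.252
```

Request:
step_arm(deltas=[{"tx": 0,"ty": 0,"tz": -3,"wx": 0,"wy": 0,"wz": 0,"grip": 0.75},{"tx": 0,"ty": 0,"tz": -3,"wx": 0,"wy": 0,"wz": 0,"grip": 0.75},{"tx": 0,"ty": 0,"tz": -2,"wx": 0,"wy": 0,"wz": 0,"grip": 0.75},{"tx": 0,"ty": 0,"tz": -1,"wx": 0,"wy": 0,"wz": 0,"grip": 0.75},{"tx": 0,"ty": 0,"tz": 0,"wx": 0,"wy": 0,"wz": 0,"grip": 0.75}])

```text
time: 9.1
eef_pos: [500.1, 190.3, 217.4]
tcp_rot: [3.141, 0.001, -3.105]
wrist_force: [-0.3, 4.6, 5.4]
gripper_width: 0.247
```

Request:
step_arm(deltas=[{"tx": 0,"ty": 0,"tz": -1,"wx": 0,"wy": 0,"wz": 0,"grip": 0.75},{"tx": 0,"ty": 0,"tz": -0.5,"wx": 0,"wy": 0,"wz": 0,"grip": 0.75},{"tx": 0,"ty": 0,"tz": 0,"wx": 0,"wy": 0,"wz": 0,"grip": 0.75},{"tx": 0,"ty": 0,"tz": 0,"wx": 0,"wy": 0,"wz": 0,"grip": 0.75},{"tx": 0,"ty": 0,"tz": 0,"wx": 0,"wy": 0,"wz": 0,"grip": 0.75}])

```text
time: 9.72
eef_pos: [500.1, 190.4, 216.0]
tcp_rot: [3.141, 0.001, -3.105]
wrist_force: [-0.7, 4.7, 6.0]
gripper_width: 0.249
```

Request:
step_arm(deltas=[{"tx": 0,"ty": 0,"tz": -0.5,"wx": 0,"wy": 0,"wz": 0,"grip": 0.75},{"tx": 0,"ty": 0,"tz": -0.5,"wx": 0,"wy": 0,"wz": 0,"grip": 0.75},{"tx": 0,"ty": 0,"tz": 0,"wx": 0,"wy": 0,"wz": 0,"grip": 0.75},{"tx": 0,"ty": 0,"tz": 0,"wx": 0,"wy": 0,"wz": 0,"grip": 0.75},{"tx": 0,"ty": 0,"tz": 0,"wx": 0,"wy": 0,"wz": 0,"grip": 0.75}])

```text
time: 10.35
eef_pos: [500.1, 190.4, 215.1]
tcp_rot: [3.141, 0.001, -3.105]
wrist_force: [0.3, 4.6, 7.5]
gripper_width: 0.248
```

```bash
python3 - <<'E'
from h import *
a=optics.grab_frame("scene")[:,:,::-1];b=optics.grab_frame("wrist")[:,:,::-1]
def z(i,x,y,w,h,k):return cv2.resize(i[y:y+h,x:x+w],None,fx=k,fy=k,interpolation=cv2.INTER_CUBIC)
cv2.imwrite("pics/c3.png",np.hstack([z(a,310,95,80,80,5),z(b,240,160,160,160,2.5)]))
E
```

```text
(no output)
```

View pics/c3.png

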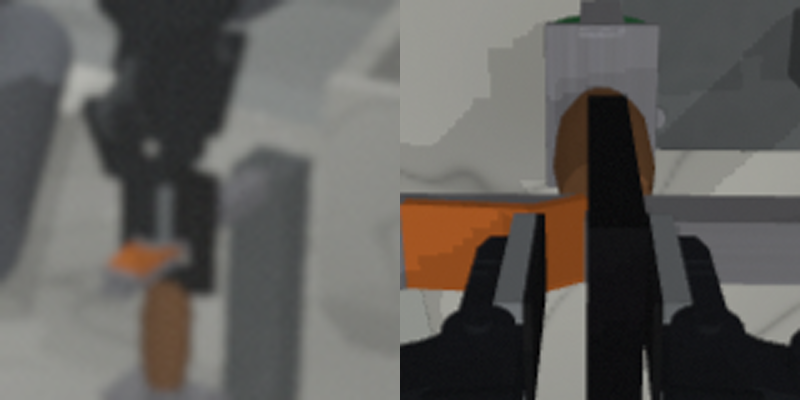

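The keeper is now pressed down flush under the outer finger, with the plate between the fingers. I'll close the gripper while sliding outward.

Request:
step_arm(deltas=[{"tx": 0,"ty": -1.5,"tz": 0,"wx": 0,"wy": 0,"wz": 0,"grip": 0.79},{"tx": 0,"ty": -1.5,"tz": 0.2,"wx": 0,"wy": 0,"wz": 0,"grip": 0.83},{"tx": 0,"ty": -1.5,"tz": 0.2,"wx": 0,"wy": 0,"wz": 0,"grip": 0.87},{"tx": 0,"ty": -1.5,"tz": 0.1,"wx": 0,"wy": 0,"wz": 0,"grip": 1},{"tx": 0,"ty": 0,"tz": 0,"wx": 0,"wy": 0,"wz": 0,"grip": 1}])

```text
time: 11.08
eef_pos: [500.2, 184.3, 215.5]
tcp_rot: [3.141, 0.001, -3.105]
wrist_force: [0.1, 4.7, 5.5]
gripper_width: 0.107
```

Request:
step_arm(deltas=[{"tx": 0,"ty": -2,"tz": 0,"wx": 0,"wy": 0,"wz": 0,"grip": 1},{"tx": 0,"ty": -3,"tz": 0,"wx": 0,"wy": 0,"wz": 0,"grip": 1},{"tx": 0,"ty": -3,"tz": 0,"wx": 0,"wy": 0,"wz": 0,"grip": 1},{"tx": 0,"ty": -3,"tz": 0,"wx": 0,"wy": 0,"wz": 0,"grip": 1},{"tx": 0.5,"ty": -3,"tz": 0,"wx": 0,"wy": 0,"wz": 0,"grip": 1}])

```text
time: 11.7
eef_pos: [500.1, 169.6, 215.1]
tcp_rot: [3.142, -0.0, -3.105]
wrist_force: [0.0, 3.7, 2.0]
gripper_width: 0.114
```

Request:
step_arm(deltas=[{"tx": 0,"ty": -4,"tz": 0,"wx": 0,"wy": 0,"wz": 0,"grip": 1},{"tx": 0,"ty": -4,"tz": 0,"wx": 0,"wy": 0,"wz": 0,"grip": 1},{"tx": 0,"ty": -4,"tz": 0,"wx": 0,"wy": 0,"wz": 0,"grip": 1},{"tx": 0,"ty": -4,"tz": 0,"wx": 0,"wy": 0,"wz": 0,"grip": 1},{"tx": 0.5,"ty": -4,"tz": 0,"wx": 0,"wy": 0,"wz": 0,"grip": 1}])

```text
time: 12.32
eef_pos: [500.8, 149.6, 215.3]
tcp_rot: [3.141, 0.0, -3.105]
wrist_force: [0.4, 5.5, 6.4]
gripper_width: 0.115
```

Request:
step_arm(deltas=[{"tx": 0,"ty": -5,"tz": 0,"wx": 0,"wy": 0,"wz": 0,"grip": 1},{"tx": 0,"ty": -5,"tz": 0,"wx": 0,"wy": 0,"wz": 0,"grip": 1},{"tx": 0,"ty": -5,"tz": 0,"wx": 0,"wy": 0,"wz": 0,"grip": 1},{"tx": 0,"ty": -5,"tz": 0,"wx": 0,"wy": 0,"wz": 0,"grip": 1},{"tx": 0.5,"ty": -5,"tz": 0,"wx": 0,"wy": 0,"wz": 0,"grip": 1}])

```text
time: 12.95
eef_pos: [500.8, 124.3, 214.8]
tcp_rot: [-3.141, -0.001, -3.105]
wrist_force: [0.1, 0.6, -4.9]
gripper_width: 0.11
```

Request:
step_arm(deltas=[{"tx": 0,"ty": -8,"tz": 0,"wx": 0,"wy": 0,"wz": 0,"grip": 1},{"tx": 0,"ty": -8,"tz": 0,"wx": 0,"wy": 0,"wz": 0,"grip": 1},{"tx": 0,"ty": -8,"tz": 0,"wx": 0,"wy": 0,"wz": 0,"grip": 1},{"tx": 0,"ty": -8,"tz": 0,"wx": 0,"wy": 0,"wz": 0,"grip": 1},{"tx": 0,"ty": -8,"tz": 0,"wx": 0,"wy": 0,"wz": 0,"grip": 1}])

```text
time: 13.58
eef_pos: [501.2, 84.2, 215.2]
tcp_rot: [-3.142, 0.0, -3.105]
wrist_force: [0.3, 0.9, -4.3]
gripper_width: 0.108
```

Request:
step_arm(deltas=[{"tx": 0,"ty": -10,"tz": 15,"wx": 0,"wy": 0,"wz": 0,"grip": 1},{"tx": -3,"ty": -25,"tz": 20,"wx": 0,"wy": 0,"wz": -2,"grip": 1},{"tx": -4,"ty": -30,"tz": 15,"wx": 0,"wy": 0,"wz": -3,"grip": 1},{"tx": -4,"ty": -30,"tz": 5,"wx": 0,"wy": 0,"wz": -3,"grip": 1},{"tx": -4,"ty": -25,"tz": 0,"wx": 0,"wy": 0,"wz": -3,"grip": 1}])

```text
time: 14.2
eef_pos: [486.4, -36.7, 271.8]
tcp_rot: [-3.141, 0.002, 2.984]
wrist_force: [0.1, -0.1, -4.5]
gripper_width: 0.111
```

Request:
step_arm(deltas=[{"tx": 0,"ty": -10,"tz": 0,"wx": 0,"wy": 0,"wz": 0,"grip": 1},{"tx": 0,"ty": 0,"tz": 0,"wx": 0,"wy": 0,"wz": 0,"grip": 1},{"tx": 0,"ty": 0,"tz": 0,"wx": 0,"wy": 0,"wz": 0,"grip": 1},{"tx": 0,"ty": 0,"tz": 0,"wx": 0,"wy": 0,"wz": 0,"grip": 1},{"tx": 0,"ty": 0,"tz": 0,"wx": 0,"wy": 0,"wz": 0,"grip": 1}])

```text
time: 14.82
eef_pos: [486.2, -44.8, 270.1]
tcp_rot: [3.142, -0.0, 2.987]
wrist_force: [-0.1, 0.1, -3.3]
gripper_width: 0.107
```

```bash
python3 - <<'E'
from h import *
s=sensors.observe();print(repr(s['eef_pos']),repr(s['tcp_rot']),s['wrist_force'],s['dq'])
np.save("pose3.npy",np.r_[s['eef_pos'],s['tcp_rot']])
b=optics.grab_frame("wrist")[:,:,::-1];a=optics.grab_frame("scene")[:,:,::-1];d=optics.grab_frame("side")[:,:,::-1]
for n,i in zip("wsd",(b,a,d)):cv2.imwrite(f"pics/p3{n}.png",i)
def z(i,x,y,w,h,k):return cv2.resize(i[y:y+h,x:x+w],None,fx=k,fy=k,interpolation=cv2.INTER_CUBIC)
o=np.zeros((600,800,3),np.uint8)
o[:400,:640]=b
o[400:,:280]=z(a,310,115,70,50,4)
o[400:,290:590]=z(a,240,190,75,50,4)
cv2.imwrite("pics/c4.png",o)
E
```

```text
array([486.2, -44.8, 270.1]) array([ 3.1, -0. ,  3. ]) [-0.1  0.1 -3.3] [-0. -0.  0. -0. -0. -0.]
```

View pics/c4.png

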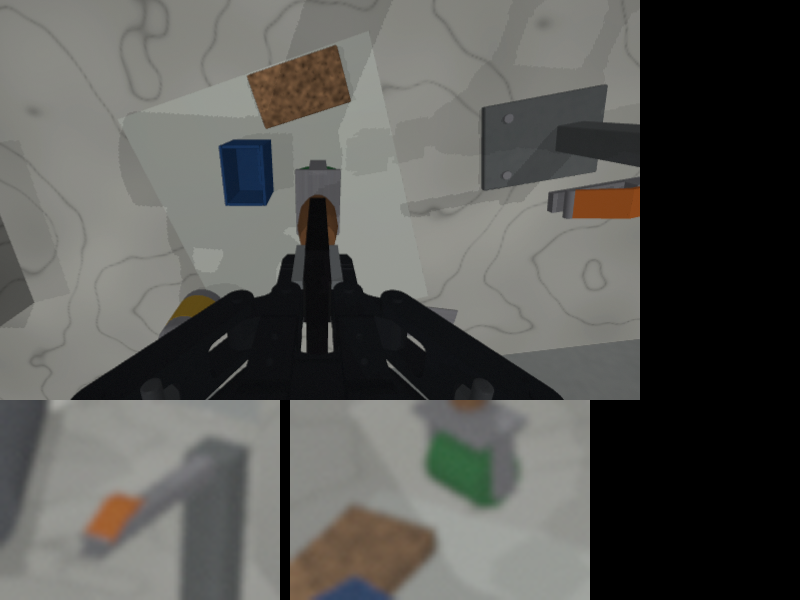

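Picture c4 shows the keeper sprung back up, the roller hanging straight in the grip (fork cols 295-341, far edge row ~168) and the pocket at about cols 220-272, rows 140-206. I'll fit the pocket silhouette and the fork's offset in the tool.

```bash
python3 - <<'E'
from h import *
from scipy.optimize import minimize
p=np.load("pose3.npy");T=np.eye(4);T[:3,:3]=Ro.from_euler('xyz',p[3:]).as_matrix();T[:3,3]=p[:3]
W=optics.get_calibration("wrist");W['extrinsics']=T@W['tool_from_camera']
box=np.array([[x,y,z] for x in(-27,27) for y in(-39,39) for z in(0,66)],float)
def fit(c,f,K=6):
    a=cv2.imread(f).astype(int);m=((a[...,0]>a[...,2]+25)&(a[...,0]>a[...,1]+15)).astype(np.uint8)
    n,l,st,_=cv2.connectedComponentsWithStats(m);j=1+np.argmax(st[1:,4]);x,y,w,h=st[j,:4]
    m=cv2.resize((l[y-8:y+h+8,x-8:x+w+8]==j).astype(np.float32),None,fx=K,fy=K,interpolation=cv2.INTER_LINEAR)
    m=(m>.5)
    def cost(q):
        t=np.radians(q[2]);R=np.array([[np.cos(t),-np.sin(t),0],[np.sin(t),np.cos(t),0],[0,0,1]])
        u=proj(c,box@R.T+[q[0],q[1],0])-[x-8,y-8];u=(u+.5)*K-.5
        s=np.zeros(m.shape,np.uint8);cv2.fillConvexPoly(s,cv2.convexHull((u*16).round().astype(np.int32)),1,shift=4)
        return (m^(s>0)).sum()/(m|(s>0)).sum()
    r_=min((minimize(cost,[474,-136,t0],method="Nelder-Mead",options=dict(initial_simplex=[[474,-136,t0],[480,-136,t0],[474,-130,t0],[474,-136,t0+4]])) for t0 in(78,81,84)),key=lambda r:r.fun)
    print(f,st[j],r_.x,round(float(r_.fun),3))
fit(W,"pics/p3w.png");fit(cam("scene"),"pics/scene.png");fit(cam("side"),"pics/side.png")
a=cv2.imread("pics/p3w.png").astype(int).sum(2)//3
print("col300",a[160:185,300],"col336",a[160:185,336]);print("row180",a[180,288:350]);print("row192",a[192,288:350])
# tool-frame points on fork top (tool z=98)
Ti=np.linalg.inv(T)
for uv in[(295,170),(341,170),(295,190),(341,190),(318,167)]:
    P=onz(W,uv,p[2]-98);print(uv,(Ti@np.r_[P,1])[:3])
# expected fork top outline
F=np.array([[x,y,98] for x in(-31,31) for y in(-20,20)]);print(proj(W,F@T[:3,:3].T+T[:3,3]))
E
```

```text
pics/p3w.png [ 219  140   54   66 3234] [ 474.6 -136.2   81.1] 0.042
pics/scene.png [ 240  235   38   42 1109] [ 472.1 -134.8   74.4] 0.086
pics/side.png [346 186  28  28 633] [ 474.  -136.1   90.4] 0.119
col300 [133 134 133 133 133 133 133 134  85  63  83  89  90  90  90  90  90  89
  90  90  89  90  90  90  89] col336 [133 132 132 133 132 133 133 133 114  79  84  91  90  90  91  90  90  90
  90  89  90  90  89  85  83]
row180 [121 122 121 123 122 128 132  99  89  91  89  89  89  89  88  89  90  93
  92  91  88  88  87  87  88  90  90  89  90  91  90  88  88  88  88  88
  89  90  90  89  91  92  90  89  90  89  89  89  90  90  89  89 104 143
 151 151 150 150 151 151 150 150]
row192 [133 133 133 132 133 133 133 102  91  91  91  89  90  89  87  89  90  92
  92  90  88  88  87  86  88  90  90  90  83  83  82  80  80  81  79  81
  82  82  82  83  84  83  82  81  82  82  81  81  82  82  81  79 116 145
 151 150 151 151 151 151 151 151]
(295, 170) [ 30.  -18.6  98. ]
(341, 170) [30. 21. 98.]
(295, 190) [ 12.1 -19.   98. ]
(341, 190) [12.1 21.5 98. ]
(318, 167) [32.6  1.2 98. ]
[[295.1 234.4]
 [338.  234.4]
 [293.3 168.9]
 [339.8 168.9]]
```

Request:
step_arm(deltas=[{"tx": -2.3,"ty": -17,"tz": 0,"wx": 0,"wy": 0,"wz": 0,"grip": 1},{"tx": -3,"ty": -25,"tz": 0,"wx": 0,"wy": 0,"wz": 0,"grip": 1},{"tx": -3,"ty": -25,"tz": 0,"wx": 0,"wy": 0,"wz": 0,"grip": 1},{"tx": -2,"ty": -17,"tz": 0,"wx": 0,"wy": 0,"wz": 0,"grip": 1},{"tx": -1,"ty": -8.6,"tz": 0,"wx": 0,"wy": 0,"wz": 0,"grip": 1}])

```text
time: 15.6
eef_pos: [474.7, -138.9, 270.2]
tcp_rot: [3.142, 0.0, 2.985]
wrist_force: [0.5, 0.1, -4.7]
gripper_width: 0.109
```

Request:
step_arm(deltas=[{"tx": 0,"ty": 0,"tz": -10,"wx": 0,"wy": 0,"wz": 0,"grip": 1},{"tx": 0,"ty": 0,"tz": -12,"wx": 0,"wy": 0,"wz": 0,"grip": 1},{"tx": 0,"ty": 0,"tz": -8,"wx": 0,"wy": 0,"wz": 0,"grip": 1},{"tx": 0,"ty": 0,"tz": -4,"wx": 0,"wy": 0,"wz": 0,"grip": 1},{"tx": 0,"ty": 0,"tz": 0,"wx": 0,"wy": 0,"wz": 0,"grip": 1}])

```text
time: 16.23
eef_pos: [474.9, -137.6, 235.9]
tcp_rot: [3.141, -0.0, 2.986]
wrist_force: [-0.5, -0.0, -4.2]
gripper_width: 0.11
```

```bash
python3 - <<'E'
from h import *
s=sensors.observe();print(s['eef_pos'],np.degrees(s['tcp_rot']),s['wrist_force'])
b=optics.grab_frame("wrist")[:,:,::-1];a=optics.grab_frame("scene")[:,:,::-1];d=optics.grab_frame("side")[:,:,::-1]
cv2.imwrite("pics/p4w.png",b)
def z(i,x,y,w,h,k):return cv2.resize(i[y:y+h,x:x+w],None,fx=k,fy=k,interpolation=cv2.INTER_CUBIC)
o=np.zeros((600,800,3),np.uint8)
o[:280,:400]=z(b,260,130,100,70,4)
o[280:,:400]=z(a,220,190,80,64,5)
o[:400,400:]=z(d,320,140,80,80,5)
cv2.imwrite("pics/c5.png",o)
T=np.eye(4);T[:3,:3]=Ro.from_euler('xyz',s['tcp_rot']).as_matrix();T[:3,3]=s['eef_pos'];c=cam("wrist")
t=np.radians(81.1);R=np.array([[np.cos(t),-np.sin(t),0],[np.sin(t),np.cos(t),0],[0,0,1]])
rim=np.array([[x,y,66] for x in(-27,27) for y in(-39,39)])@R.T+[474.6,-136.2,0];print((proj(c,rim)-[260,130]+.5)*4)
E
```

```text
[ 474.9 -137.6  235.9] [180.   -0.  171.1] [-0.5 -0.  -4.2]
[[142.1 335.5]
 [135.1  68.9]
 [325.1 335.6]
 [333.   68.9]]
```

View pics/c5.png

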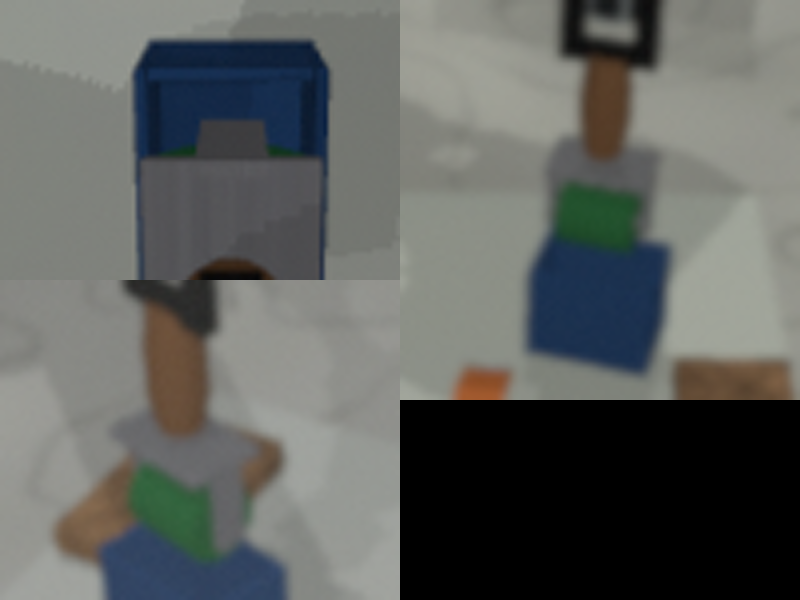

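The picture shows the fork over the pocket: fork centre at crop col 231.5, rim centre at 231, so they line up to under 1 mm. I'll lower it.

Request:
step_arm(deltas=[{"tx": 0.5,"ty": 0,"tz": -8,"wx": 0,"wy": 0,"wz": 0,"grip": 1},{"tx": 0,"ty": 0,"tz": -8,"wx": 0,"wy": 0,"wz": 0,"grip": 1},{"tx": 0,"ty": 0,"tz": -8,"wx": 0,"wy": 0,"wz": 0,"grip": 1},{"tx": 0,"ty": 0,"tz": -8,"wx": 0,"wy": 0,"wz": 0,"grip": 1},{"tx": 0,"ty": 0,"tz": -5,"wx": 0,"wy": 0,"wz": 0,"grip": 1}])

```text
time: 17.0
eef_pos: [475.2, -137.8, 198.5]
tcp_rot: [3.141, -0.001, 2.986]
wrist_force: [0.2, -0.2, -3.6]
gripper_width: 0.11
```

Request:
step_arm(deltas=[{"tx": 0,"ty": 0,"tz": -7,"wx": 0,"wy": 0,"wz": 0,"grip": 1},{"tx": 0,"ty": 0,"tz": -7,"wx": 0,"wy": 0,"wz": 0,"grip": 1},{"tx": 0,"ty": 0,"tz": -7,"wx": 0,"wy": 0,"wz": 0,"grip": 1},{"tx": 0,"ty": 0,"tz": -5,"wx": 0,"wy": 0,"wz": 0,"grip": 1},{"tx": 0,"ty": 0,"tz": -3,"wx": 0,"wy": 0,"wz": 0,"grip": 1}])

```text
time: 17.62
eef_pos: [475.3, -137.8, 169.9]
tcp_rot: [3.142, -0.0, 2.986]
wrist_force: [0.0, 0.1, -4.2]
gripper_width: 0.108
```

Request:
step_arm(deltas=[{"tx": 0,"ty": 0,"tz": -1.5,"wx": 0,"wy": 0,"wz": 0,"grip": 1},{"tx": 0,"ty": 0,"tz": -1,"wx": 0,"wy": 0,"wz": 0,"grip": 1},{"tx": 0,"ty": 0,"tz": -1,"wx": 0,"wy": 0,"wz": 0,"grip": 1},{"tx": 0,"ty": 0,"tz": 0,"wx": 0,"wy": 0,"wz": 0,"grip": 1},{"tx": 0,"ty": 0,"tz": 0,"wx": 0,"wy": 0,"wz": 0,"grip": 1}])

```text
time: 18.25
eef_pos: [475.4, -137.8, 166.8]
tcp_rot: [-3.142, 0.0, 2.986]
wrist_force: [-0.6, -0.6, -4.0]
gripper_width: 0.11
```

Request:
step_arm(deltas=[{"tx": 0,"ty": 0,"tz": -1,"wx": 0,"wy": 0,"wz": 0,"grip": 1},{"tx": 0,"ty": 0,"tz": -1,"wx": 0,"wy": 0,"wz": 0,"grip": 1},{"tx": 0,"ty": 0,"tz": -0.5,"wx": 0,"wy": 0,"wz": 0,"grip": 1},{"tx": 0,"ty": 0,"tz": 0,"wx": 0,"wy": 0,"wz": 0,"grip": 1},{"tx": 0,"ty": 0,"tz": 0,"wx": 0,"wy": 0,"wz": 0,"grip": 1}])

```text
time: 18.88
eef_pos: [475.4, -137.8, 164.2]
tcp_rot: [-3.142, -0.0, 2.986]
wrist_force: [0.7, -0.6, -4.7]
gripper_width: 0.106
```

Request:
step_arm(deltas=[{"tx": 0,"ty": 0,"tz": -0.5,"wx": 0,"wy": 0,"wz": 0,"grip": 1},{"tx": 0,"ty": 0,"tz": -0.5,"wx": 0,"wy": 0,"wz": 0,"grip": 1},{"tx": 0,"ty": 0,"tz": -0.5,"wx": 0,"wy": 0,"wz": 0,"grip": 1},{"tx": 0,"ty": 0,"tz": 0,"wx": 0,"wy": 0,"wz": 0,"grip": 1},{"tx": 0,"ty": 0,"tz": 0,"wx": 0,"wy": 0,"wz": 0,"grip": 1}])

```text
time: 19.5
eef_pos: [475.4, -137.8, 162.7]
tcp_rot: [3.142, -0.0, 2.986]
wrist_force: [0.7, 0.2, -3.8]
gripper_width: 0.111
```

Request:
step_arm(deltas=[{"tx": 0,"ty": 0,"tz": -0.5,"wx": 0,"wy": 0,"wz": 0,"grip": 1},{"tx": 0,"ty": 0,"tz": -0.5,"wx": 0,"wy": 0,"wz": 0,"grip": 1},{"tx": 0,"ty": 0,"tz": 0,"wx": 0,"wy": 0,"wz": 0,"grip": 1},{"tx": 0,"ty": 0,"tz": 0,"wx": 0,"wy": 0,"wz": 0,"grip": 1},{"tx": 0,"ty": 0,"tz": 0,"wx": 0,"wy": 0,"wz": 0,"grip": 1}])

```text
time: 20.12
eef_pos: [475.8, -138.0, 162.5]
tcp_rot: [-3.141, 0.001, 2.986]
wrist_force: [-2.5, 1.0, 13.8]
gripper_width: 0.109
```

Contact came at z 162.5, against 162 predicted for fully home. I'll relax and release.

Request:
step_arm(deltas=[{"tx": 0,"ty": 0,"tz": 0.5,"wx": 0,"wy": 0,"wz": 0,"grip": 1},{"tx": 0,"ty": 0,"tz": 0,"wx": 0,"wy": 0,"wz": 0,"grip": 0.86},{"tx": 0,"ty": 0,"tz": 0,"wx": 0,"wy": 0,"wz": 0,"grip": 0.75},{"tx": 0,"ty": 0,"tz": 0,"wx": 0,"wy": 0,"wz": 0,"grip": 0.65},{"tx": 0,"ty": 0,"tz": 0,"wx": 0,"wy": 0,"wz": 0,"grip": 0.6}])

```text
time: 20.75
eef_pos: [475.4, -137.8, 162.1]
tcp_rot: [-3.142, -0.0, 2.986]
wrist_force: [-0.1, 0.2, 0.0]
gripper_width: 0.398
```

Request:
step_arm(deltas=[{"tx": 0,"ty": 0,"tz": 10,"wx": 0,"wy": 0,"wz": 0,"grip": 0.6},{"tx": 0,"ty": 0,"tz": 20,"wx": 0,"wy": 0,"wz": 0,"grip": 0.6},{"tx": 0,"ty": 0,"tz": 30,"wx": 0,"wy": 0,"wz": 0,"grip": 0.6},{"tx": 0,"ty": 0,"tz": 40,"wx": 0,"wy": 0,"wz": 0,"grip": 0.6},{"tx": 0,"ty": 0,"tz": 40,"wx": 0,"wy": 0,"wz": 0,"grip": 0.6}])

```text
time: 21.38
eef_pos: [475.1, -137.7, 304.1]
tcp_rot: [-3.141, 0.0, 2.986]
wrist_force: [0.4, -1.3, 0.4]
gripper_width: 0.399
```

```bash
python3 - <<'E'
from h import *
s=sensors.observe();print(s['time'],s['eef_pos'],s['wrist_force'],s['gripper_width'])
b=optics.grab_frame("wrist")[:,:,::-1];a=optics.grab_frame("scene")[:,:,::-1];d=optics.grab_frame("side")[:,:,::-1]
def z(i,x,y,w,h,k):return cv2.resize(i[y:y+h,x:x+w],None,fx=k,fy=k,interpolation=cv2.INTER_CUBIC)
o=np.zeros((600,800,3),np.uint8)
o[:250,:400]=cv2.resize(b,(400,250))
o[250:,:400]=z(a,200,130,200,175,2)
o[:400,400:]=z(d,320,140,80,80,5)
cv2.imwrite("pics/c6.png",o)
S,D=cam("scene"),cam("side")
P=[[474.6,-136.2,h] for h in(202,66)];print((proj(D,P)-[320,140])*5+[400,0],(proj(S,P)-[200,130])*2+[0,250])
E
```

```text
21.375 [ 475.1 -137.7  304.1] [ 0.4 -1.3  0.4] 0.39942589246529103
[[608.5  63.9]
 [596.9 253.4]] [[107.1 383.9]
 [115.9 479.7]]
```

View pics/c6.png

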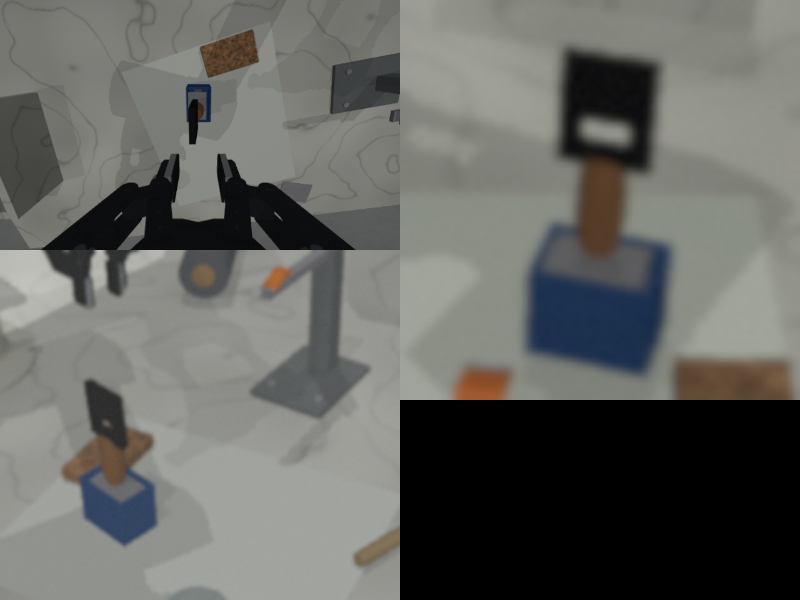

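The fork is inside the pocket with its top just under the rim. The tab's upper edge is 1-2 px from the fully-home prediction, the keeper is up and the gripper is clear.

```bash
python3 -c "
from rig import r
print(r.job_done())"
```

```text
the job is handed in; nothing more can be done
None
```

The roller is off the hook and standing in the blue pocket, green end down and released. I handed the job in at about 21.5 s of the 48 s allowed.

**How it went:** I gripped the tab and slid the roller until it touched the keeper's end. Then I opened the gripper slightly and pressed the keeper flush with the outer finger; it read about 6 to 7.5 N. I closed on the plate while sliding outward, carried the roller clear of the peg and lowered it into the pocket. It touched the pocket floor at tool height 162.5 mm, where I expected 162 mm. The wrist felt about 14 N upward before I eased off and let go.

**Last checks:**
- **Keeper:** the pictures show it back up.
- **Fit:** the top of the fork is just under the pocket rim.
- **Lean:** the tab's upper edge is 1–2 px from the predicted spot, about 3 mm, so the roller may be leaning slightly within the pocket's slack.
- **Gripper:** it is clear of everything, with no load beyond sensor noise.
- **Bystanders:** I saw no sign that the tin, scraper or offcut had moved, and the arm's path stayed clear of them. I did not measure their positions again at the end; the tin and scraper are only partly visible in the final picture.

I viewed 10 pictures, which is the full budget. I also sent two malformed move calls early on; they were refused and nothing moved.

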